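# Load vials from a gravity feeder into the tray

### The arm

A 6-joint arm with a two-finger parallel gripper is mounted at the origin on the work surface. World frame = base frame: x ahead of the robot, y to its left, z up, the work surface at z = 0. Lengths are in mm, angles in rad, forces in N, time in s.
With the tool pointing down it reaches from about 350 to 975 mm from the base axis. Payload 7.1 kg.
Tool frame: the origin (TCP) lies at the very end of the fingers, on their centre line; the grasp point (between the pads) lies 19 mm behind it; z points along the fingers, y is the direction in which the jaws open and shut (so a half turn about z gives the same grasp; the last joint's range is limited). The gripper opens to 88 mm and grips with 3 to 60 N. Pads are 20 mm wide; open, the fingers measure 115 mm over their backs; the gripper's body (75 mm by 178 mm) begins 61 mm behind the grasp point.
Start: joints at [-1.313, 0.423, 1.63, -0, 1.089, -0.019], TCP at [170.818, -601.187, 222.675] pointing down, gripper open.
Joint ranges: [-3, 3], [-0.9, 2.11], [0.09, 2.58], [-1.31, 4.45], [0.11, 2.69], [-2.54, 2.54]. Speed limits (rad/s): [2.39, 2.39, 3.01, 3.14, 3.14, 3.14].

### API

Orientations are given as a rotation vector (axis times angle).
In Python, from workcell import ctrl, imaging gives the robot as it stands. The module is installed in compiled form; this text tells all that it offers.
- The arm moves only by the shell command python3 -m pendant 'ROWS'. ROWS is JSON, a list of rows, each an object with "turn": the turn, a rotation vector about the world's x, y, z in rad, a list of three; "dp": the shift along the world's x, y, z in m, a list of three; "claw": the finger opening in m, from 0 to 0.0878. A call has 1 to 8 rows; each row is the pose to reach, as a shift and turn from the pose commanded when the call began; what a row does not reach only later rows make up. A row lasts 1/10 s, in which the tool goes at most 50 mm and 8.59 degrees, less where a joint would pass 70% of its speed; a pose out of reach is approached as far as the arm can. A call with a gripper value outside its range is refused whole. The fingers move at their own pace and stop on an object; the grip force is fixed at half the most. Time passes only in rows, so rows that repeat a pose let the fingers close. It gives the time, the measured TCP pose, the force and the opening at its end, in the units of the state.
- ctrl.get_obs(): the state, without advancing time (a new reading comes with each control period).
- imaging.get_image(name): name is "scene" or "top" or "wrist"; returns a dict with "pixels" (400x640x3 uint8, blue, green, red), "fov_y" (degrees; the focal length in pixels is half the picture's height over the tangent of half this angle, whatever the lens; pixels are square), "cx", "cy" (the principal point, pixels), "xyz" and "rotation" of the camera in the world. Camera axes: x right, y up, looking along -z (the intrinsics and any distortion apply to the point x, -y, -z); pixel columns grow to the right and rows downward; lengths in mm; the calibration is good to about 2 mm. A picture is of the moment at which its call begins. There is no depth.
- ctrl.close_job(): hands the job in, once; it reports no verdict.
The state is a dict: "t": time; "qpos": joint angles; "qvel": joint speeds; "joint_torque": joint torques, N m; "ee_pos": TCP position; "orientation": TCP orientation; "ft_force": force on the tool from outside, world axes, zero at the start; "moment": the same for the moment, N m; "width": finger opening in mm.
Only numpy, scipy, OpenCV 4.12 (cv2) and the standard library are available. Lean on these libraries where they do the work, as an engineer would, in place of code of your own. Each camera call takes 0.05 s, during which the arm holds its last target.

### The job

Fill the two empty cradles of the vial tray from the sloped feeder: lift out the vial resting against the feeder's stop, let the next one roll down to the stop, lay the first in an empty cradle and let go of it, then do the same with the next. Lay each vial centred in its cradle with its cap pointing the same way as the cap of the vial already in the tray, gently, without dropping it. Leave the other vials in a row in the feeder, one against the stop, and do not disturb the vial in the tray, the dishes, the swab pot or the bottle.

Things in the scene. Friction and masses are not known exactly. Their poses are not given: they have to be found in the camera images.
- feeder: fixed gravity feeder, origin mid-underside. Its track drops 0.26 rad to its -x and a stop lip 17 mm high; top end 115 mm high. Vials lie across it, caps to +y, and roll down by themselves. By the stop it is 36 mm wide: the end vial's flat ends stick out 10 mm, free down to the base (8 mm high), to grip from above end to end, a few mm towards the stop so as not to pinch the next vial too. Side guides start 40 mm uphill
- place0 (a point): centre of a vial resting against the feeder's stop, 66 mm above the bench (axes as the feeder's)
- place1 (a point): centre of the next vial when the one in place 0 is there; 30 mm farther up the track
- place2 (a point): centre of the third vial in the row; 60 mm up the track from place 0
- tray: fixed grey tray, origin mid-underside: three V cradles in a row along its x, 44 mm apart, each running along its y. Cradles are 36 mm long, so a vial sticks out 10 mm at both ends, free beneath down to its metal base (150 by 60 mm, 6 mm thick). The cap of the vial already in it points to the tray's +y, as those laid must
- cradle1 (a point): centre of a vial lying in the middle cradle, 50 mm above the bench; empty at the start (axes as the tray's); the cradle's flanks rise to about 5 mm below it
- cradle2 (a point): the same for the end cradle at the tray's +x, empty at the start; the cradle at the tray's -x end holds a vial
- vial0_centre (a point): first vial, at the stop at the start: amber glass screw-cap vial lying on its side, a plain cylinder 30 mm in diameter and 56 mm long (cap as wide as the body), 20 to 45 g; this point is its centre; its own y axis runs along the vial towards the cap
- vial1_centre (a point): second vial: like the first; this point is its centre, its y axis points along it to the cap
- vial2_centre (a point): third vial: like the first; this point is its centre, its y axis points along it to the cap
- vial3_centre (a point): fourth vial: like the first; this point is its centre, its y axis points along it to the cap
- vial4_centre (a point): fifth vial, uppermost: like the first; this point is its centre, its y axis points along it to the cap
- vial0: the whole of vial0, origin at its centre, y axis towards the cap
- vial0_cap (a point): middle of vial0's white cap, on its axis, 20 mm from its centre
- vial1: the whole of vial1, origin at its centre, y axis towards the cap
- vial1_cap (a point): middle of vial1's white cap, on its axis, 20 mm from its centre
- vial_in_tray_centre (a point): identical vial that lies in the tray's -x cradle from the start, to be left there; its centre, y axis to its cap
- dishes_centre (a point): bystander: stack of Petri dishes, 90 mm in diameter, 75 mm high; its centre
- swab_pot_centre (a point): bystander: white pot of swabs, 72 mm in diameter, 85 mm high (swabs to 145 mm); centre of the pot
- reagent_bottle_centre (a point): bystander: bottle, 68 mm in diameter, 150 mm high; its centre
- vial2: the whole of vial2, origin at its centre
- vial3: the whole of vial3, origin at its centre
- vial4: the whole of vial4, origin at its centre
Not all that is in view belongs to the job. Leave any green, pink or red look-alike of the vial2 alone.

How it is judged (in metres and radians):
On the way, in this order (a step that is already met when the one before it is completed fails the run):
1. the first vial is lifted out and the second has rolled to the stop (distance between vial0_centre and place0 above 0.045 m and distance between vial1_centre and place0 below 0.012 m), for 0.2 s.
2. the first vial lies released in an empty cradle, cap the right way, the second still at the stop ((distance between vial0_centre and cradle1 below 0.012 m or distance between vial0_centre and cradle2 below 0.012 m) and y of vial0_cap in the frame of tray above 0.006 m and angle between the y axis of vial0_centre and the y axis of tray, either way round below 0.15 rad and contact force between vial0 and the fingers below 0.1 N and linear speed of vial0 below 0.03 m/s and distance between vial1_centre and place0 below 0.012 m), for 0.2 s.
3. the second vial is lifted out and the third has rolled to the stop (distance between vial1_centre and place0 above 0.045 m and distance between vial2_centre and place0 below 0.012 m), for 0.2 s.
At the end, for the whole second after the job is handed in: Vials 1 and 2 lie released, still, in the two empty cradles: centres within 12 mm, axes within 0.15 rad, caps the same way as the vial already there. Vial 3 is within 12 mm of its place at the stop, vials 4 and 5 within 12 mm of the next two places, still ((distance between vial0_centre and cradle1 below 0.012 m or distance between vial0_centre and cradle2 below 0.012 m) and y of each of vial0_cap, vial1_cap in the frame of tray above 0.006 m and angle between the y axis of each of vial0_centre, vial1_centre and the y axis of tray, either way round below 0.15 rad and contact force between each of vial0, vial1 and the fingers below 0.1 N and linear speed of each of vial0, vial1, vial2, vial3, vial4 below 0.03 m/s and (distance between vial1_centre and cradle1 below 0.012 m or distance between vial1_centre and cradle2 below 0.012 m) and distance between vial2_centre and place0 below 0.012 m and distance between vial3_centre and place1 below 0.012 m and distance between vial4_centre and place2 below 0.012 m); the robot touches nothing.
It fails at once if the vial already in the tray is moved more than 10 mm (distance of vial_in_tray_centre from where it was at the start of the episode above 0.01 m).
It fails at once if the dishes, the swab pot or the bottle are moved more than 20 mm (distance of any of dishes_centre, swab_pot_centre, reagent_bottle_centre from where it was at the start of the episode above 0.02 m).
It fails at once if a vial is dropped (moves faster than 0.5 m/s while the fingers do not hold it) ((linear speed of vial0 above 0.5 m/s and contact force between vial0 and the fingers below 0.05 N) or (linear speed of vial1 above 0.5 m/s and contact force between vial1 and the fingers below 0.05 N)).
It also fails if it takes over 58 s, if anything falls off the work surface, if the arm or the gripper's body presses on something with over 40 N, if the wrist force passes 120 N, or if a joint passes its speed limit or range.

## Working session

There is one attempt and no reset: what is moved stays moved. The work goes in short steps, Python scripts to look and compute and a shell command to move; the robot and the scene stay as the last step left them, time stands still between calls to the robot, and variables do not carry over. Pictures are saved under pics/ and viewed, and the job is handed in when it is done.

```bash
mkdir -p pics; ls
python3 - <<'E'
from workcell import ctrl, imaging
import cv2
o=ctrl.get_obs(); print({k:(v if not hasattr(v,'round') else v) for k,v in o.items()})
for n in("scene","top","wrist"):
    d=imaging.get_image(n); cv2.imwrite(f"pics/{n}0.png",d["pixels"]); print(n,{k:v for k,v in d.items() if k!="pixels"})
E
```

```text
pics
{'t': 0.0, 'qpos': array([-1.31301240e+00,  4.23819591e-01,  1.63067762e+00, -1.23040292e-05,
        1.08857417e+00, -1.90226505e-02]), 'qvel': array([ 4.70776551e-05, -1.37049426e-04,  1.14500674e-03,  1.03922776e-03,
        5.54126604e-04, -2.42765063e-03]), 'joint_torque': array([ 6.63642641e-04, -5.44619036e+01, -2.73660994e+01,  6.44199201e-02,
        2.29223713e-02, -1.30061762e-04]), 'ee_pos': array([ 170.67284613, -600.68147102,  221.91981744]), 'orientation': array([-3.11009718e+00, -4.33226437e-01,  2.93494478e-04]), 'ft_force': array([ 0.15486099, -0.46288823, -0.37834245]), 'moment': array([-0.00565389, -0.00874433,  0.0287855 ]), 'width': 87.64047861593181}
scene {'fov_y': 50.27121782464218, 'cx': 313.9721156415867, 'cy': 199.09404668392187, 'xyz': array([1402.54221467, -516.5105707 ,  942.81392209]), 'rotation': array([0.77361546, 0.41573058, 0.93853044])}
top {'fov_y': 49.428909940697025, 'cx': 328.8919181417846, 'cy': 199.4231938984001, 'xyz': array([ 395.96122935,    2.66211945, 1272.88481639]), 'rotation': array([ 0.12885724, -0.15168197, -1.55821896])}
wrist {'fov_y': 59.00746934472951, 'cx': 320.55415612855995, 'cy': 201.60870723999756, 'xyz': array([ 240.94695939, -580.51931043,  383.99133849]), 'rotation': array([-0.22830262,  0.17368961, -1.28613612])}
```

View pics/scene0.png

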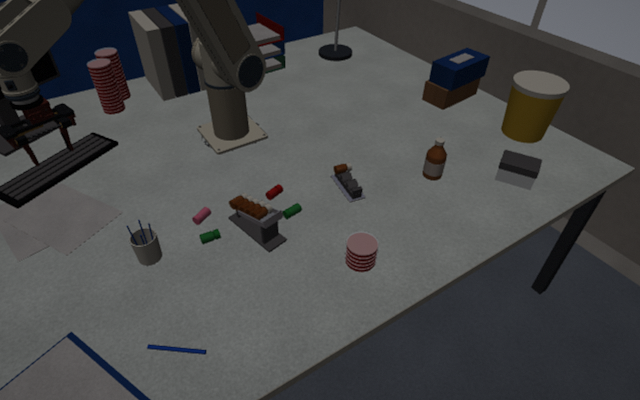

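View pics/top0.png

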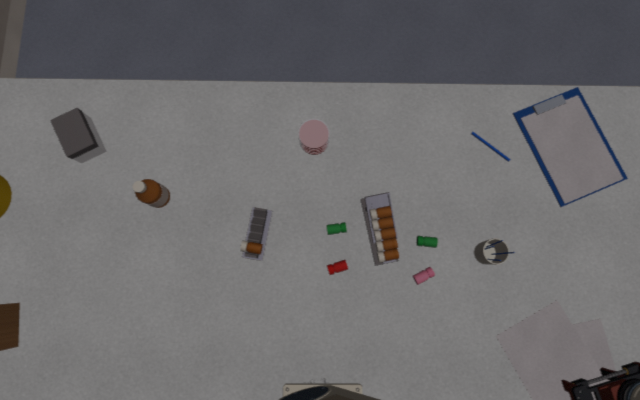

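View pics/wrist0.png

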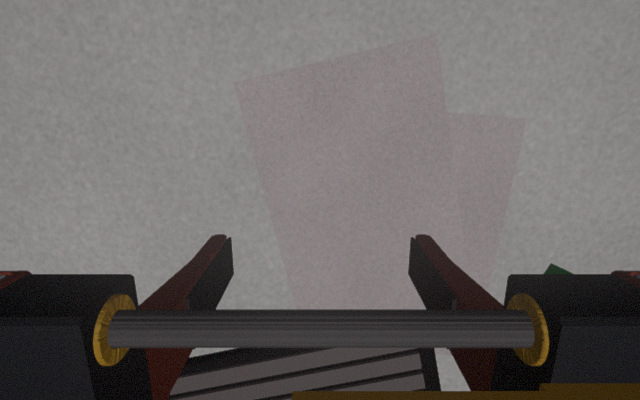

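Run:
```python
import cv2,numpy as np
a=cv2.imread("pics/top0.png"); b=cv2.imread("pics/scene0.png")
def g(x): return np.clip(255*(x/255.)**0.6,0,255).astype('uint8')
c1=cv2.resize(g(a[185:275,230:410]),None,fx=4.4,fy=4.4,interpolation=cv2.INTER_CUBIC)
c2=cv2.resize(g(b[150:255,190:370]),None,fx=4.4,fy=4.4,interpolation=cv2.INTER_CUBIC)
cv2.imwrite("pics/ctop.png",c1);cv2.imwrite("pics/cscene.png",c2)
```

```text
(no output)
```

View pics/ctop.png

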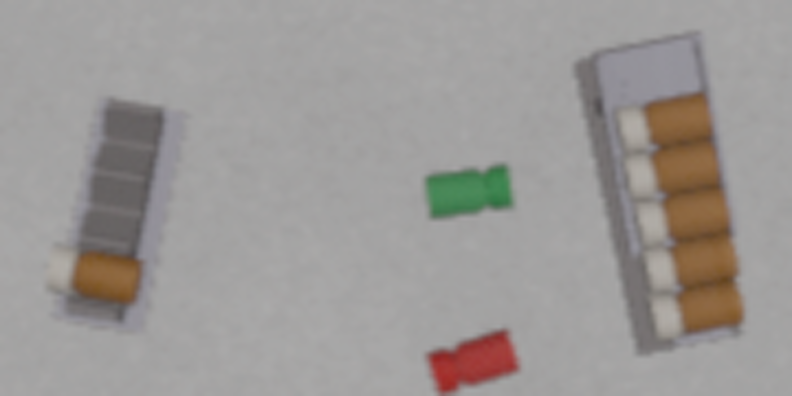

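View pics/cscene.png

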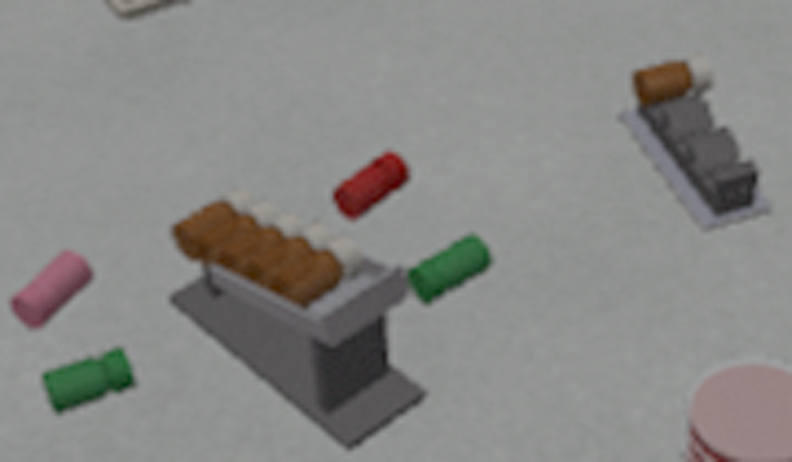

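```bash
cat > h.py <<'E'
import numpy as np,cv2
from scipy.spatial.transform import Rotation as R
from workcell import ctrl,imaging
def ray(d,uv):
    uv=np.atleast_2d(uv).astype(float); f=200/np.tan(np.radians(d["fov_y"]/2))
    v=np.c_[(uv[:,0]-d["cx"])/f,-(uv[:,1]-d["cy"])/f,-np.ones(len(uv))]
    return R.from_rotvec(d["rotation"]).apply(v)
def onz(d,uv,z):
    r=ray(d,uv); return d["xyz"]+r*((z-d["xyz"][2])/r[:,2])[:,None]
def proj(d,P):
    f=200/np.tan(np.radians(d["fov_y"]/2)); v=R.from_rotvec(d["rotation"]).inv().apply(np.atleast_2d(P)-d["xyz"])
    return np.c_[d["cx"]-f*v[:,0]/v[:,2], d["cy"]+f*v[:,1]/v[:,2]]
def tri(d1,u1,d2,u2):
    a,b=ray(d1,u1)[0],ray(d2,u2)[0]; A=np.c_[a,-b]; s=np.linalg.lstsq(A,d2["xyz"]-d1["xyz"],rcond=None)[0]
    p,q=d1["xyz"]+s[0]*a,d2["xyz"]+s[1]*b; return (p+q)/2,np.linalg.norm(p-q)
E
python3 - <<'E'
from h import *
d=imaging.get_image("top"); p=d["pixels"]; hsv=cv2.cvtColor(p,cv2.COLOR_BGR2HSV)
am=cv2.inRange(hsv,(5,110,50),(20,255,255)); 
n,l,s,c=cv2.connectedComponentsWithStats(am)
for i in range(1,n):
    if s[i,4]>40:print("amber",s[i],c[i].round(1))
for box in((230,235,280,265),(365,200,405,265)):
    x0,y0,x1,y1=box; sub=hsv[y0:y1,x0:x1]
    m=cv2.inRange(sub,(0,0,150),(40,70,255)); n,l,s,c=cv2.connectedComponentsWithStats(m)
    for i in range(1,n):
        if s[i,4]>8:print("white",s[i,4],(c[i]+[x0,y0]).round(1))
# amber row vertical gaps
for x in (384,390): print(p[200:264,x].sum(1))
E
```

```text
amber [136 180  26  24 384] [150.1 192. ]
amber [377 206  22  54 713] [387.6 232.8]
amber [247 242  15  12 148] [253.9 247.5]
amber [  0 304  19  46 787] [  8.5 325.5]
[315 317 316 317 316 304 232 147 152 169 177 185 180 174 163 149 129 104
 126 147 168 177 180 179 174 159 151 130 112 128 150 163 176 176 175 167
 161 151 131 104 126 147 157 164 162 172 174 166 159 171 222 175 142 167
 217 243 294 298 301 300 271 259 297 288]
[299 289 273 261 238 214 200 181 178 193 193 189 180 164 149 128 108 125
 153 170 182 188 186 175 166 154 131 105 127 150 171 180 185 187 179 164
 153 132 110 125 154 167 183 184 179 173 163 150 129 102 128 153 170 178
 182 182 173 156 142 145 222 308 318 365]
```

Run:
```python
from h import *
d=imaging.get_image("top")
print("v0",onz(d,(388.3,254.7),66)); print("row up",onz(d,(382,213),97))
print("tray v",onz(d,(251.5,247.5),50), "tray far end", onz(d,(260,209),40))
w=imaging.get_image("wrist");o=ctrl.get_obs()
T=R.from_rotvec(o["orientation"]);print("cam in tool",T.inv().apply(w["xyz"]-o["ee_pos"]),(T.inv()*R.from_rotvec(w["rotation"])).as_matrix().round(2))
print(T.as_matrix().round(3))
```

```text
v0 [[ 460.44249857 -179.52064315   66.        ]]
row up [[ 572.17009301 -159.55346496   97.        ]]
tray v [[478.44826707 201.09593641  50.        ]] tray far end [[589.17528591 182.63108079  40.        ]]
cam in tool [  73.09455948   -0.49175615 -161.91111575] [[-0.    0.96  0.26]
 [ 1.    0.   -0.  ]
 [-0.    0.26 -0.96]]
[[ 0.962  0.273 -0.   ]
 [ 0.273 -0.962  0.001]
 [ 0.    -0.001 -1.   ]]
```

```bash
python3 -m pendant '[{"dp":[0.015,0.025,0],"turn":[0,0,0],"claw":0.0878},{"dp":[0.04,0.065,0],"turn":[0,0,-0.02],"claw":0.0878},{"dp":[0.065,0.105,0],"turn":[0,0,-0.04],"claw":0.0878},{"dp":[0.09,0.145,0],"turn":[0,0,-0.06],"claw":0.0878},{"dp":[0.115,0.185,0],"turn":[0,0,-0.08],"claw":0.0878},{"dp":[0.14,0.225,0],"turn":[0,0,-0.1],"claw":0.0878},{"dp":[0.165,0.265,0],"turn":[0,0,-0.1],"claw":0.0878},{"dp":[0.18,0.29,0],"turn":[0,0,-0.1],"claw":0.0878}]'
python3 -m pendant '[{"dp":[0.015,0.025,0],"turn":[0,0,0],"claw":0.0878},{"dp":[0.04,0.065,0],"turn":[0,0,0],"claw":0.0878},{"dp":[0.065,0.105,0],"turn":[0,0,0],"claw":0.0878},{"dp":[0.08,0.13,0],"turn":[0,0,0],"claw":0.0878},{"dp":[0.08,0.13,0],"turn":[0,0,0],"claw":0.0878},{"dp":[0.08,0.13,0],"turn":[0,0,0],"claw":0.0878}]'
python3 - <<'E'
from h import *
w=imaging.get_image("wrist");cv2.imwrite("pics/w1.png",w["pixels"]);print(ctrl.get_obs()["qvel"].round(3))
E
```

```text
t: 1.1
ee_pos: [351.8, -308.7, 222.8]
orientation: [-3.129, -0.279, -0.0]
ft_force: [0.7, 0.1, 0.3]
width: 87.8
t: 1.7
ee_pos: [430.9, -180.8, 222.7]
orientation: [3.129, 0.28, -0.0]
ft_force: [0.2, -0.4, 0.3]
width: 87.8
[-0.024 -0.001  0.     0.001 -0.     0.002]
```

View pics/w1.png

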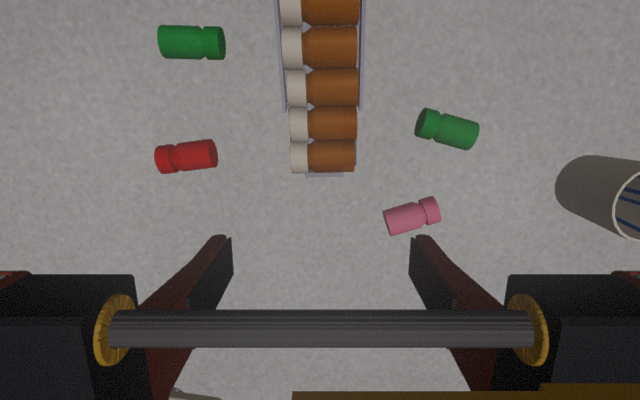

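Run:
```python
from h import *
w=imaging.get_image("wrist");p=w["pixels"];hsv=cv2.cvtColor(p,cv2.COLOR_BGR2HSV)
c=cv2.resize(p[90:200,250:400],None,fx=5,fy=5,interpolation=cv2.INTER_CUBIC);cv2.imwrite("pics/w1c.png",c)
for r in(150,157,164):
    print(r,"row",[int(v) for v in p[r,280:300].sum(1)],"|",[int(v) for v in p[r,345:365].sum(1)])
for cc in (298,320,340): print(cc,"col",[int(v) for v in p[134:182,cc].sum(1)])
f=200/np.tan(np.radians(w["fov_y"]/2));print(f)
```

```text
150 row [434, 428, 425, 414, 419, 422, 426, 429, 431, 413, 427, 430, 423, 422, 425, 422, 426, 429, 425, 416] | [226, 230, 218, 229, 225, 237, 222, 229, 230, 247, 289, 420, 426, 421, 418, 420, 426, 420, 423, 426]
157 row [422, 411, 426, 420, 425, 417, 421, 418, 424, 393, 441, 449, 447, 448, 450, 455, 447, 453, 446, 454] | [234, 230, 243, 232, 222, 236, 224, 226, 232, 257, 281, 423, 437, 431, 429, 420, 419, 417, 414, 421]
164 row [437, 430, 428, 434, 429, 433, 440, 438, 435, 394, 423, 428, 428, 434, 432, 435, 433, 437, 440, 432] | [225, 218, 213, 210, 216, 218, 219, 209, 223, 239, 289, 407, 420, 416, 416, 414, 425, 421, 433, 424]
298 col [406, 399, 393, 378, 362, 342, 319, 273, 315, 333, 345, 360, 381, 398, 396, 417, 425, 434, 437, 440, 449, 451, 456, 446, 457, 449, 446, 449, 441, 434, 440, 429, 426, 403, 399, 393, 366, 343, 341, 435, 439, 437, 431, 421, 425, 424, 417, 429]
320 col [209, 207, 181, 208, 190, 167, 162, 171, 193, 197, 209, 201, 206, 217, 215, 222, 238, 230, 242, 231, 251, 245, 249, 237, 230, 245, 233, 235, 221, 232, 210, 221, 197, 205, 206, 200, 182, 197, 311, 376, 382, 374, 381, 409, 410, 410, 415, 415]
340 col [217, 199, 202, 196, 167, 163, 160, 183, 193, 205, 191, 204, 211, 215, 229, 239, 230, 241, 251, 246, 253, 239, 251, 242, 238, 233, 229, 228, 229, 222, 217, 212, 217, 208, 204, 173, 198, 230, 369, 384, 377, 384, 416, 425, 430, 432, 418, 421]
353.44504659906147
```

View pics/w1c.png

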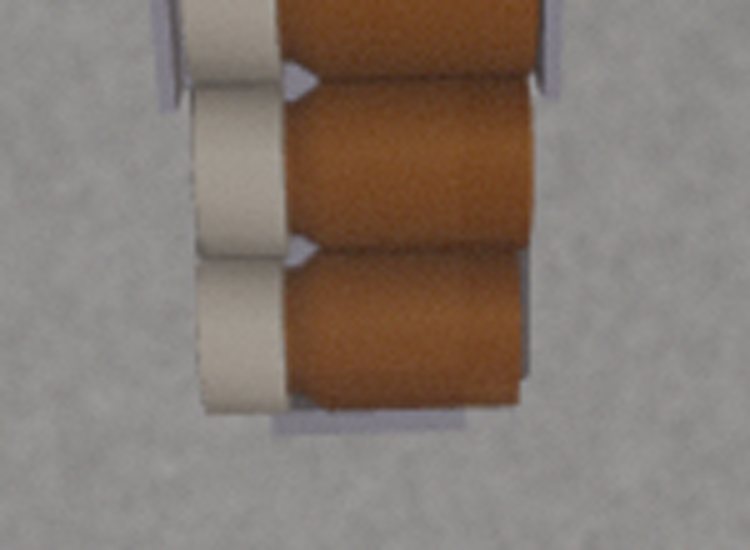

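Run:
```python
from h import *
w=imaging.get_image("wrist");o=ctrl.get_obs();print(o["ee_pos"],o["orientation"])
T=R.from_rotvec(o["orientation"]);X=T.apply([1,0,0]);print("toolx ang",np.arctan2(X[1],X[0]))
# front tangent
for uv in((300,172.8),(323,172.3),(345,171.8)):
    r=ray(w,uv)[0]; n=np.hypot(r[0],r[2]); # treat in tool x-z plane
    rx=r@X; n=np.hypot(rx,r[2]); g=onz(w,uv,66)[0]; off=15*n/abs(r[2]); print("front edge@66",g,"centre along X +",off,(g+X*off)[:2])
a=onz(w,[(289.8,157),(355.8,157),(289.8,157),(355.8,157)],81);b=onz(w,[(289.8,157),(355.8,157)],66)
print("len81",np.linalg.norm(a[0]-a[1]),"mid",(a[0]+a[1])/2,"len66",np.linalg.norm(b[0]-b[1]),(b[0]+b[1])/2)
print("crease",onz(w,[(300,141.5),(320,140.3),(340,139.6)],70))
# direction: cap-body seams / vial ends up the row : left ends rows
print("right ends", onz(w,[(355.8,157)],81),onz(w,[(356.7,123)],89),onz(w,[(357.7,86)],96.5))
# guides base
```

```text
[ 430.32276765 -181.97264245  222.64681146] [ 3.12941160e+00  2.75435456e-01 -3.24637776e-04]
toolx ang 0.1755777338802257
front edge@66 [ 439.90858602 -160.59058068   66.        ] centre along X + 15.263392862922538 [ 454.93731588 -157.92441679]
front edge@66 [ 444.04193735 -181.21377535   66.        ] centre along X + 15.259338095327765 [ 459.06667478 -178.54831973]
front edge@66 [ 448.01272689 -200.92341964   66.        ] centre along X + 15.255318157732843 [ 463.03350619 -198.25866621]
len81 56.824868166111145 mid [ 459.89841573 -178.08115639   81.        ] len66 59.63211092042069 [ 457.80513699 -178.56000987   66.        ]
crease [[ 468.33074464 -156.21358208   70.        ]
 [ 472.44730898 -173.39651555   70.        ]
 [ 476.1291971  -190.63260719   70.        ]]
right ends [[ 464.86741909 -206.05570582   81.        ]] [[ 493.28030197 -200.19018903   89.        ]] [[ 521.13126773 -194.49181681   96.5       ]]
```

```bash
python3 -m pendant '[{"dp":[0.012,0.001,-0.02],"turn":[0,0,0.02],"claw":0.0878},{"dp":[0.024,0.002,-0.05],"turn":[0,0,0.022],"claw":0.0878},{"dp":[0.024,0.002,-0.09],"turn":[0,0,0.022],"claw":0.0878},{"dp":[0.024,0.002,-0.12],"turn":[0,0,0.022],"claw":0.0878},{"dp":[0.024,0.002,-0.145],"turn":[0,0,0.022],"claw":0.0878},{"dp":[0.024,0.002,-0.165],"turn":[0,0,0.022],"claw":0.0878},{"dp":[0.024,0.002,-0.175],"turn":[0,0,0.022],"claw":0.0878},{"dp":[0.024,0.002,-0.175],"turn":[0,0,0.022],"claw":0.0878}]'
python3 - <<'E'
from h import *
w=imaging.get_image("wrist");cv2.imwrite("pics/w2.png",w["pixels"]);o=ctrl.get_obs();print(o["ee_pos"],o["orientation"],o["ft_force"])
E
```

```text
t: 2.65
ee_pos: [453.7, -179.6, 46.6]
orientation: [-3.125, -0.309, 0.003]
ft_force: [-0.1, 0.2, 0.3]
width: 87.8
[ 454.47048726 -179.76347159   47.57313556] [-3.12588523e+00 -3.09965457e-01  1.13879732e-03] [ 0.17992204 -0.0909944   0.0661029 ]
```

View pics/w2.png

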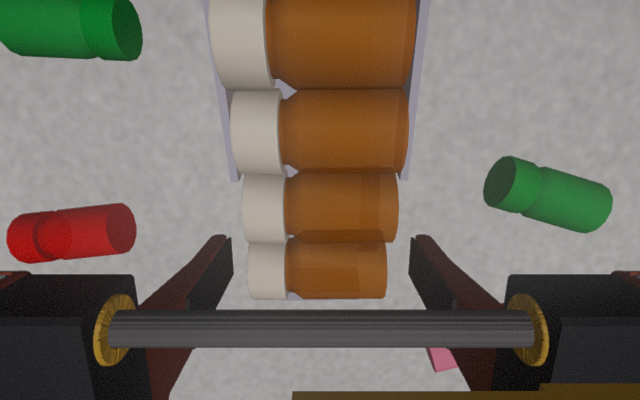

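```bash
python3 -m pendant '[{"dp":[-0.0003,0.0014,0],"turn":[0,0,0],"claw":0.0878},{"dp":[-0.0003,0.0014,0],"turn":[0,0,0],"claw":0.05},{"dp":[-0.0003,0.0014,0],"turn":[0,0,0],"claw":0.045},{"dp":[-0.0003,0.0014,0],"turn":[0,0,0],"claw":0.045},{"dp":[-0.0003,0.0014,0],"turn":[0,0,0],"claw":0.045},{"dp":[-0.0003,0.0014,0],"turn":[0,0,0],"claw":0.045},{"dp":[-0.0003,0.0014,0],"turn":[0,0,0],"claw":0.045}]'
python3 - <<'E'
from h import *
w=imaging.get_image("wrist");cv2.imwrite("pics/w3.png",w["pixels"]);o=ctrl.get_obs();print(o["ee_pos"],o["orientation"],o["ft_force"],o["width"])
E
```

```text
t: 3.4
ee_pos: [454.7, -177.8, 47.9]
orientation: [3.126, 0.312, 0.0]
ft_force: [0.0, 0.4, 4.7]
width: 55.9
[ 454.64548952 -177.82266827   47.87485084] [3.12596254e+00 3.11818138e-01 3.94873810e-04] [1.27606917 0.45271454 4.38746291] 55.89126993341964
```

View pics/w3.png

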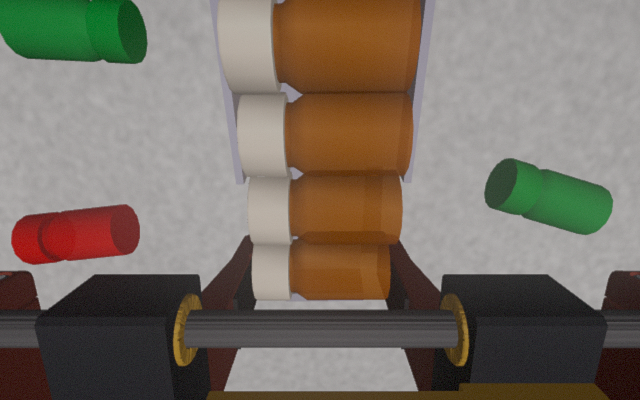

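```bash
python3 -m pendant '[{"dp":[-0.005,-0.001,0.02],"turn":[0,0,0],"claw":0.045},{"dp":[-0.018,-0.0036,0.063],"turn":[0,0,0],"claw":0.045},{"dp":[-0.024,-0.005,0.1],"turn":[0,0,0],"claw":0.045},{"dp":[-0.024,-0.005,0.12],"turn":[0,0,0],"claw":0.045},{"dp":[-0.024,-0.005,0.12],"turn":[0,0,0],"claw":0.045},{"dp":[-0.024,-0.005,0.12],"turn":[0,0,0],"claw":0.045}]'
python3 - <<'E'
from h import *
w=imaging.get_image("wrist");cv2.imwrite("pics/w4.png",w["pixels"]);o=ctrl.get_obs();print(o["ee_pos"],o["orientation"],o["ft_force"],o["width"])
s=imaging.get_image("scene");cv2.imwrite("pics/s4.png",cv2.resize(s["pixels"][140:260,180:370],None,fx=4,fy=4,interpolation=cv2.INTER_CUBIC))
E
```

```text
t: 4.05
ee_pos: [430.4, -182.7, 167.5]
orientation: [3.126, 0.312, 0.001]
ft_force: [-0.8, -0.2, -0.5]
width: 55.9
[ 429.94364099 -182.49914239  166.80383629] [-3.12540482e+00 -3.11755080e-01  1.77022441e-03] [0.71091524 0.77332886 0.47721892] 55.84079307796962
```

View pics/w4.png

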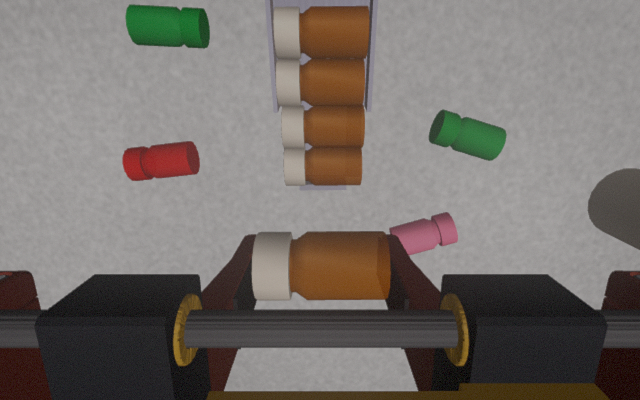

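View pics/s4.png

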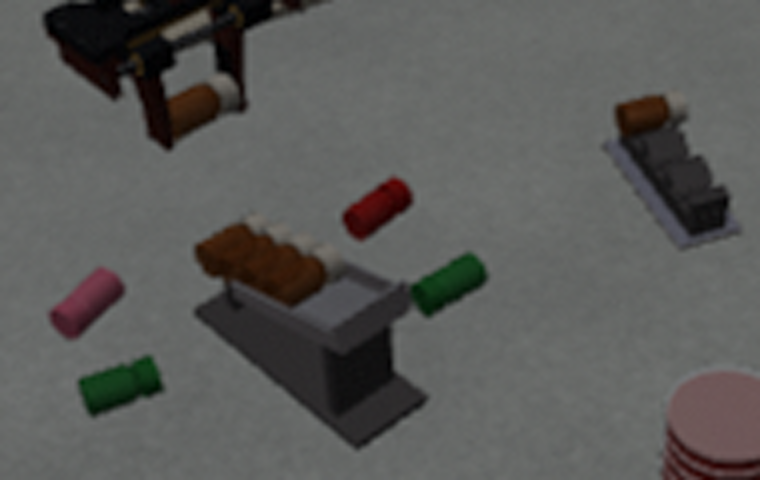

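```bash
python3 -m pendant '[{"dp":[0,0.02,0.015],"turn":[0,0,0],"claw":0.045},{"dp":[0,0.065,0.045],"turn":[0,0,-0.06],"claw":0.045},{"dp":[0,0.11,0.045],"turn":[0,0,-0.12],"claw":0.045},{"dp":[0,0.158,0.045],"turn":[0,0,-0.18],"claw":0.045},{"dp":[0,0.206,0.045],"turn":[0,0,-0.24],"claw":0.045},{"dp":[0,0.254,0.045],"turn":[0,0,-0.3],"claw":0.045},{"dp":[0,0.302,0.045],"turn":[0,0,-0.36],"claw":0.045},{"dp":[0,0.335,0.045],"turn":[0,0,-0.365],"claw":0.045}]'
python3 -m pendant '[{"dp":[0,0.02,0],"turn":[0,0,0],"claw":0.045},{"dp":[0,0.035,0],"turn":[0,0,0],"claw":0.045},{"dp":[0,0.035,0],"turn":[0,0,0],"claw":0.045},{"dp":[0,0.035,0],"turn":[0,0,0],"claw":0.045}]'
python3 - <<'E'
from h import *
w=imaging.get_image("wrist");cv2.imwrite("pics/w5.png",w["pixels"]);o=ctrl.get_obs();print(o["ee_pos"],o["orientation"],o["qvel"].round(3),o["width"])
E
```

```text
t: 4.95
ee_pos: [429.5, 154.7, 211.3]
orientation: [3.13, -0.261, -0.004]
ft_force: [1.0, -0.4, 0.0]
width: 55.9
t: 5.35
ee_pos: [430.1, 186.7, 211.9]
orientation: [3.13, -0.26, -0.002]
ft_force: [-0.2, -0.2, -0.4]
width: 56.0
[430.24117994 186.31429969 212.13390025] [ 3.12988263e+00 -2.61400733e-01 -1.63375001e-03] [-0.012 -0.008  0.002  0.001  0.     0.003] 55.99463201468646
```

View pics/w5.png

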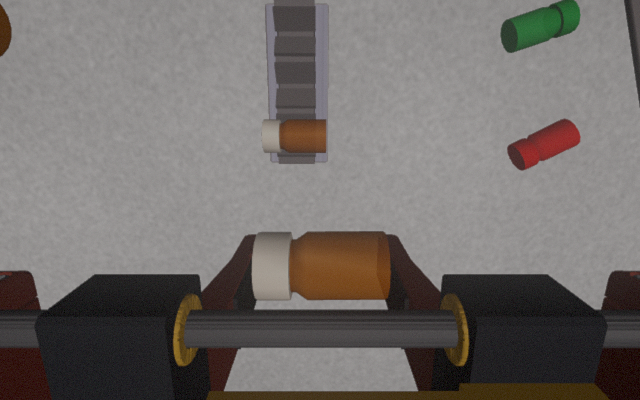

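Run:
```python
import cv2
p=cv2.imread("pics/w5.png");c=cv2.resize(p[0:180,235:360],None,fx=3.3,fy=3.3,interpolation=cv2.INTER_CUBIC);cv2.imwrite("pics/w5c.png",c)
for col in(278,290,305,318): print(col,[int(v) for v in p[0:170,col].sum(1)])
for r in (30,60,100,136,158): print(r,[int(v) for v in p[r,255:340].sum(1)])
```

```text
278 [266, 267, 263, 267, 271, 259, 215, 211, 208, 199, 205, 209, 208, 201, 201, 212, 205, 199, 218, 213, 202, 201, 212, 202, 217, 215, 206, 209, 214, 202, 206, 219, 230, 226, 232, 229, 225, 223, 238, 230, 227, 237, 239, 225, 223, 222, 244, 233, 221, 225, 230, 234, 218, 191, 186, 198, 250, 266, 270, 262, 261, 253, 224, 212, 217, 221, 218, 210, 201, 212, 216, 225, 208, 212, 223, 213, 216, 218, 220, 220, 217, 219, 225, 244, 280, 318, 328, 332, 294, 238, 235, 235, 244, 235, 243, 228, 230, 240, 252, 234, 241, 241, 238, 243, 227, 215, 201, 196, 228, 262, 270, 279, 272, 251, 223, 234, 232, 227, 225, 240, 305, 346, 361, 381, 391, 405, 411, 415, 419, 429, 429, 416, 414, 426, 427, 426, 430, 445, 452, 453, 450, 447, 458, 452, 438, 437, 427, 427, 405, 381, 367, 338, 268, 239, 226, 200, 233, 325, 334, 332, 364, 335, 338, 408, 445, 451, 448, 448, 455, 451]
290 [272, 277, 271, 274, 269, 273, 234, 214, 215, 208, 213, 193, 201, 214, 206, 212, 209, 214, 204, 199, 199, 196, 210, 197, 204, 209, 208, 211, 205, 204, 215, 234, 273, 268, 266, 268, 251, 228, 219, 226, 233, 233, 224, 218, 227, 223, 236, 235, 
[... 3767 characters left out ...]
 240, 251, 241, 240, 248, 236, 250, 239, 241, 225, 245, 242, 243, 232, 240, 240, 224, 250, 247, 234, 229, 238, 240, 251, 253, 243, 243, 238, 245, 241, 253, 260, 250, 255, 256, 250, 267, 264, 257, 263, 354, 381, 436, 441, 430, 432, 437, 442, 445, 447, 450, 446, 447, 453]
158 [450, 443, 456, 451, 453, 442, 441, 441, 442, 451, 438, 447, 454, 453, 446, 355, 355, 396, 399, 401, 390, 388, 397, 334, 288, 266, 267, 269, 272, 267, 276, 268, 261, 271, 265, 267, 266, 270, 275, 267, 272, 267, 270, 263, 268, 272, 273, 264, 281, 268, 276, 273, 273, 277, 267, 270, 272, 281, 274, 264, 373, 376, 399, 387, 394, 405, 394, 386, 381, 387, 392, 388, 369, 446, 448, 450, 452, 435, 430, 432, 429, 431, 440, 446, 446]
```

View pics/w5c.png

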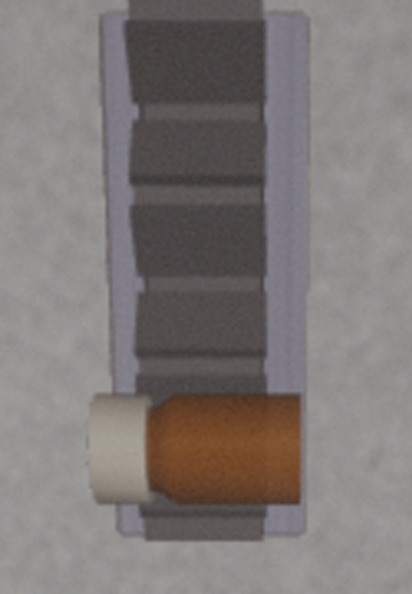

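Run:
```python
from h import *
w=imaging.get_image("wrist");o=ctrl.get_obs()
T=R.from_rotvec(o["orientation"]);X=T.apply([1,0,0]);print("toolx ang",np.arctan2(X[1],X[0]))
c=onz(w,[(264.6,3.5),(328.9,3.5),(270.5,162.3),(327.6,162.3)],6)
fa,ne=(c[0]+c[1])/2,(c[2]+c[3])/2
print(c.round(1),"w",np.linalg.norm(c[0]-c[1]),np.linalg.norm(c[2]-c[3]),"L",np.linalg.norm(fa-ne),"ctr",(fa+ne)/2,"ang",np.arctan2(*(fa-ne)[1::-1]),"edges",np.arctan2(*(c[1]-c[3])[1::-1]),np.arctan2(*(c[0]-c[2])[1::-1]),[np.arctan2(-(v[0]),v[1]) for v in(c[0]-c[1],c[2]-c[3])])
print("ridges45",onz(w,[(296,111),(295,58.6)],45))
print("vbot",onz(w,[(296,86),(295,33.6)],30))
# vial
e=onz(w,[(262.4,136),(327,136)],65);print("vial len",np.linalg.norm(e[0]-e[1]),(e[0]+e[1])/2)
for uv,s in(((300,119),-1),((300,152.8),1),((275,119.5),-1),((275,152.3),1),((320,119),-1),((320,152.8),1)):
    r=ray(w,uv)[0]; off=15*np.hypot(r@X,r[2])/abs(r[2]); print((onz(w,uv,50)[0]+s*X*off).round(1))
```

```text
toolx ang -0.16723741090018338
[[600.8 211.1   6. ]
 [590.8 151.8   6. ]
 [453.4 236.1   6. ]
 [443.4 177.1   6. ]] w 60.15780858583217 59.822057881509224 L 149.52171525643055 ctr [522.10338121 194.04654653   6.        ] ang -0.1688057634141069 edges -0.1699281691741011 -0.16768309239608065 [np.float64(-0.1667229502077031), np.float64(-0.16730188475723148)]
ridges45 [[500.36281664 197.51077061  45.        ]
 [543.86137868 190.23246826  45.        ]]
vbot [[522.32204004 194.39072079  30.        ]
 [566.22715218 187.06053563  30.        ]]
vial len 55.72229673927454 [480.13051259 201.11042964  65.        ]
[478.2 197.4  50. ]
[478.2 197.9  50. ]
[481.5 219.5  50. ]
[482.5 220.4  50. ]
[475.2 179.8  50. ]
[475.2 179.8  50. ]
```

```bash
cat >> h.py <<'E'
def held(w,o,rows,dz=18,col=321):
    T=R.from_rotvec(o["orientation"]);X=T.apply([1,0,0]);z=o["ee_pos"][2]+dz
    for row,s in zip(rows,(-1,1)):
        r=ray(w,(col,row))[0];off=15*np.hypot(r@X,r[2])/abs(r[2]);c=onz(w,(col,row),z)[0]+s*X*off
        print("held centre in tool x,y",T.inv().apply(c-o["ee_pos"]).round(1))
E
python3 - <<'E'
from h import *
w=imaging.get_image("wrist");o=ctrl.get_obs();p=w["pixels"]
for col in(275,330,350): print(col,[int(v) for v in p[225:306,col].sum(1)])
held(w,o,(231.7,299.5),18); held(w,o,(231.7,299.5),15);held(w,o,(231.7,299.5),21)
E
```

```text
275 [445, 434, 432, 432, 431, 448, 405, 262, 246, 266, 264, 281, 290, 311, 323, 328, 333, 356, 357, 363, 364, 365, 376, 378, 387, 400, 399, 398, 414, 413, 421, 422, 430, 433, 435, 434, 447, 448, 444, 455, 458, 458, 456, 464, 463, 470, 455, 466, 466, 471, 462, 464, 466, 464, 463, 464, 462, 458, 460, 460, 458, 460, 459, 451, 449, 441, 435, 438, 419, 421, 410, 405, 396, 395, 345, 378, 438, 447, 440, 430, 434]
330 [430, 438, 437, 435, 436, 430, 278, 174, 175, 172, 184, 185, 174, 186, 197, 198, 197, 199, 189, 203, 200, 210, 215, 211, 223, 229, 226, 234, 233, 237, 251, 254, 251, 252, 254, 253, 247, 255, 256, 253, 256, 251, 245, 243, 238, 235, 252, 246, 234, 236, 229, 232, 233, 220, 228, 231, 225, 217, 239, 226, 223, 222, 225, 216, 234, 221, 200, 217, 222, 210, 216, 213, 190, 168, 213, 421, 440, 432, 441, 445, 448]
350 [422, 425, 434, 449, 469, 460, 300, 187, 177, 180, 180, 179, 189, 195, 194, 189, 205, 211, 198, 201, 217, 209, 211, 209, 218, 214, 228, 224, 217, 225, 226, 235, 241, 237, 247, 243, 248, 252, 259, 238, 258, 243, 243, 258, 244, 245, 248, 238, 232, 238, 238, 240, 210, 231, 236, 231, 224, 221, 230, 228, 223, 225, 228, 221, 217, 226, 226, 203, 222, 209, 202, 206, 203, 190, 221, 439, 449, 451, 443, 437, 433]
held centre in tool x,y [  3.9  -0.6 -18. ]
held centre in tool x,y [  4.5  -0.6 -18. ]
held centre in tool x,y [  2.8  -0.6 -15. ]
held centre in tool x,y [  2.7  -0.6 -15. ]
held centre in tool x,y [  5.   -0.6 -21. ]
held centre in tool x,y [  6.3  -0.6 -21. ]
```

```bash
python3 -m pendant '[{"dp":[0.02,0,0],"turn":[0,0,0],"claw":0.045},{"dp":[0.06,0,-0.01],"turn":[0,0,0],"claw":0.045},{"dp":[0.1,0.0005,-0.03],"turn":[0,0,0],"claw":0.045},{"dp":[0.125,0.0005,-0.06],"turn":[0,0,0],"claw":0.045},{"dp":[0.131,0.0005,-0.095],"turn":[0,0,0],"claw":0.045},{"dp":[0.131,0.0005,-0.13],"turn":[0,0,0],"claw":0.045},{"dp":[0.131,0.0005,-0.155],"turn":[0,0,0],"claw":0.045},{"dp":[0.131,0.0005,-0.165],"turn":[0,0,0],"claw":0.045}]'
python3 -m pendant '[{"dp":[0,0,0],"turn":[0,0,0],"claw":0.045},{"dp":[0,0,0],"turn":[0,0,0],"claw":0.045}]'
python3 - <<'E'
from h import *
w=imaging.get_image("wrist");cv2.imwrite("pics/w6.png",w["pixels"]);o=ctrl.get_obs();print(o["ee_pos"],o["orientation"],o["ft_force"])
E
```

```text
t: 6.3
ee_pos: [560.0, 186.1, 45.1]
orientation: [3.129, -0.263, -0.006]
ft_force: [0.5, 0.0, 0.5]
width: 55.9
t: 6.5
ee_pos: [562.3, 187.5, 48.7]
orientation: [-3.13, 0.262, -0.002]
ft_force: [0.0, -0.1, -0.0]
width: 56.1
[562.64094683 187.75411447  49.18102326] [-3.12978363  0.26134415 -0.00352609] [0.51157388 0.0443519  0.40586746]
```

View pics/w6.png

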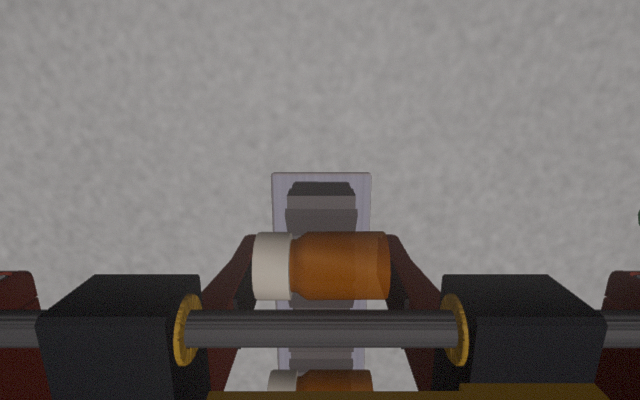

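```bash
python3 -m pendant '[{"dp":[0,0,-0.004],"turn":[0,0,0],"claw":0.045},{"dp":[0,0,-0.008],"turn":[0,0,0],"claw":0.045},{"dp":[0,0,-0.011],"turn":[0,0,0],"claw":0.045},{"dp":[0,0,-0.013],"turn":[0,0,0],"claw":0.045},{"dp":[0,0,-0.013],"turn":[0,0,0],"claw":0.045},{"dp":[0,0,-0.013],"turn":[0,0,0],"claw":0.045}]'
python3 -m pendant '[{"dp":[0,0,-0.001],"turn":[0,0,0],"claw":0.045},{"dp":[0,0,-0.001],"turn":[0,0,0],"claw":0.045}]'
```

```text
t: 7.15
ee_pos: [561.5, 187.7, 34.6]
orientation: [3.131, -0.261, -0.0]
ft_force: [-0.3, 0.7, -1.3]
width: 55.7
t: 7.35
ee_pos: [561.5, 187.7, 33.6]
orientation: [3.131, -0.261, -0.0]
ft_force: [-0.1, 0.3, -0.0]
width: 55.7
```

```bash
python3 -m pendant '[{"dp":[0,0,-0.001],"turn":[0,0,0],"claw":0.045},{"dp":[0,0,-0.001],"turn":[0,0,0],"claw":0.045}]'; python3 -m pendant '[{"dp":[0,0,-0.001],"turn":[0,0,0],"claw":0.045},{"dp":[0,0,-0.001],"turn":[0,0,0],"claw":0.045}]'
```

```text
t: 7.55
ee_pos: [561.5, 187.7, 32.6]
orientation: [3.131, -0.261, -0.0]
ft_force: [-0.1, -0.5, -0.0]
width: 55.9
t: 7.75
ee_pos: [561.3, 187.7, 31.7]
orientation: [3.131, -0.261, -0.001]
ft_force: [-1.1, 0.6, 2.2]
width: 56.1
```

```bash
python3 -m pendant '[{"dp":[0,0,0],"turn":[0,0,0],"claw":0.045},{"dp":[0,0,0],"turn":[0,0,0],"claw":0.058},{"dp":[0,0,0],"turn":[0,0,0],"claw":0.062},{"dp":[0,0,0],"turn":[0,0,0],"claw":0.075},{"dp":[0,0,0],"turn":[0,0,0],"claw":0.0878},{"dp":[0,0,0],"turn":[0,0,0],"claw":0.0878},{"dp":[0,0,0],"turn":[0,0,0],"claw":0.0878}]'
python3 - <<'E'
from h import *
w=imaging.get_image("wrist");cv2.imwrite("pics/w7.png",w["pixels"])
E
```

```text
t: 8.45
ee_pos: [561.5, 187.7, 31.6]
orientation: [3.131, -0.261, 0.0]
ft_force: [-0.4, 0.3, -0.9]
width: 87.2
```

View pics/w7.png

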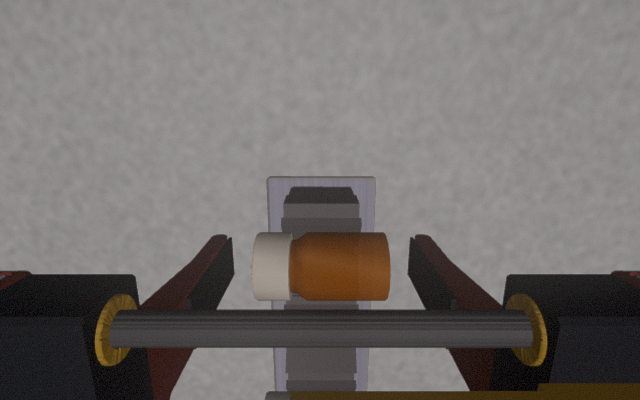

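```bash
python3 -m pendant '[{"dp":[0,0,0.015],"turn":[0,0,0],"claw":0.0878},{"dp":[0,0,0.05],"turn":[0,0,0],"claw":0.0878},{"dp":[0,0,0.09],"turn":[0,0,0],"claw":0.0878},{"dp":[-0.03,0,0.13],"turn":[0,0,0],"claw":0.0878},{"dp":[-0.06,0,0.16],"turn":[0,0,0],"claw":0.0878},{"dp":[-0.09,0,0.18],"turn":[0,0,0],"claw":0.0878},{"dp":[-0.1,0,0.18],"turn":[0,0,0],"claw":0.0878},{"dp":[-0.1,0,0.18],"turn":[0,0,0],"claw":0.0878}]'
python3 - <<'E'
from h import *
w=imaging.get_image("wrist");cv2.imwrite("pics/w8.png",w["pixels"]);o=ctrl.get_obs();print(o["ee_pos"],o["qvel"].round(3))
C=np.array([522.1,194.0,50]);u=np.array([.986,-.167,0]);v=np.array([.167,.986,0])
print("cradles px",proj(w,[C+44*u,C,C-44*u]),"ends c2",proj(w,[C+44*u+28*v+[0,0,15],C+44*u-28*v+[0,0,15]]))
t=imaging.get_image("top");cv2.imwrite("pics/t8.png",cv2.resize(t["pixels"][185:275,230:410],None,fx=4.4,fy=4.4,interpolation=cv2.INTER_CUBIC))
E
```

```text
t: 9.3
ee_pos: [460.8, 187.8, 212.6]
orientation: [-3.13, 0.259, -0.002]
ft_force: [0.0, -0.7, -0.1]
width: 88.0
[461.61249863 187.803417   211.88651986] [-0.007  0.039 -0.023 -0.    -0.005 -0.002]
cradles px [[302.78538162  68.37354419]
 [303.33849841 120.61448505]
 [303.85266544 169.17668809]] ends c2 [[267.84910879  66.46132517]
 [335.94133345  66.60034141]]
```

View pics/w8.png

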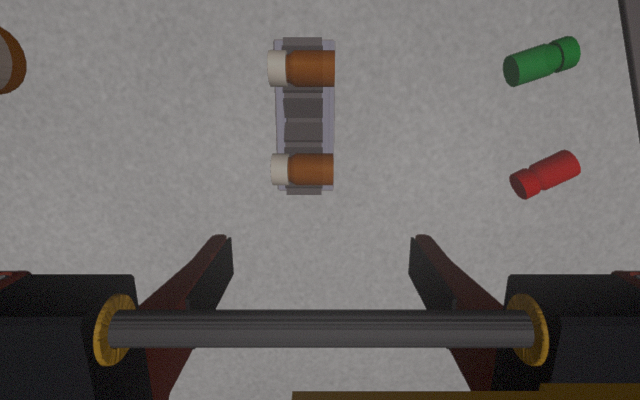

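View pics/t8.png

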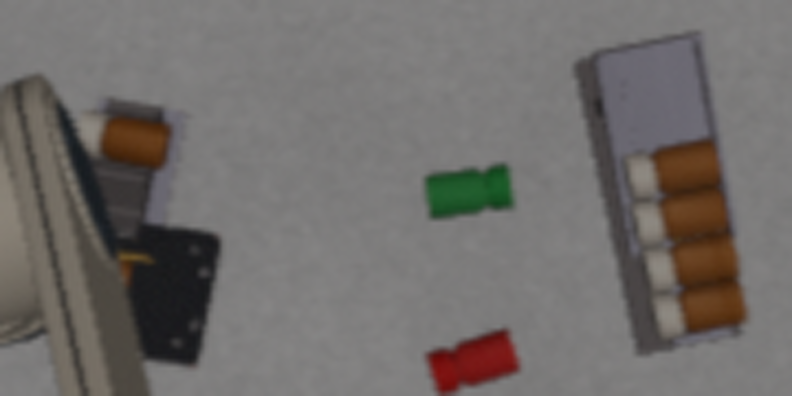

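```bash
python3 -m pendant '[{"dp":[-0.01,-0.02,0.01],"turn":[0,0,0],"claw":0.0878},{"dp":[-0.03,-0.065,0.01],"turn":[0,0,0.06],"claw":0.0878},{"dp":[-0.031,-0.112,0.01],"turn":[0,0,0.12],"claw":0.0878},{"dp":[-0.031,-0.16,0.01],"turn":[0,0,0.18],"claw":0.0878},{"dp":[-0.031,-0.208,0.01],"turn":[0,0,0.24],"claw":0.0878},{"dp":[-0.031,-0.256,0.01],"turn":[0,0,0.3],"claw":0.0878},{"dp":[-0.031,-0.304,0.01],"turn":[0,0,0.36],"claw":0.0878},{"dp":[-0.031,-0.34,0.01],"turn":[0,0,0.367],"claw":0.0878}]'
python3 -m pendant '[{"dp":[0,-0.02,0],"turn":[0,0,0],"claw":0.0878},{"dp":[0,-0.029,0],"turn":[0,0,0],"claw":0.0878},{"dp":[0,-0.029,0],"turn":[0,0,0],"claw":0.0878},{"dp":[0,-0.029,0],"turn":[0,0,0],"claw":0.0878},{"dp":[0,-0.029,0],"turn":[0,0,0],"claw":0.0878}]'
python3 - <<'E'
from h import *
w=imaging.get_image("wrist");cv2.imwrite("pics/w9.png",w["pixels"]);o=ctrl.get_obs();print(o["ee_pos"],o["orientation"],o["qvel"].round(3))
C=np.array([459,-178.5,66]);v=np.array([-.199,.98,0])
print(proj(w,[C+28*v+[0,0,15],C-28*v+[0,0,15],C]))
p=w["pixels"];cv2.imwrite("pics/w9c.png",cv2.resize(p[0:220,240:410],None,fx=2.7,fy=2.7,interpolation=cv2.INTER_CUBIC))
for r in (150,157,163): print(r,[int(x) for x in p[r,284:306].sum(1)],[int(x) for x in p[r,350:370].sum(1)])
for c in (330,345): print(c,[int(x) for x in p[130:185,c].sum(1)])
E
```

```text
t: 10.2
ee_pos: [430.9, -155.5, 220.7]
orientation: [-3.126, -0.315, 0.002]
ft_force: [0.9, 0.4, 0.7]
width: 87.6
t: 10.7
ee_pos: [430.5, -180.3, 221.4]
orientation: [-3.125, -0.317, 0.001]
ft_force: [-0.2, 1.1, -0.8]
width: 87.6
[ 430.59181929 -180.28849846  221.53226922] [-3.12521286e+00 -3.17132609e-01  4.84104468e-04] [ 0.001 -0.004 -0.002 -0.002  0.     0.   ]
[[293.08671162 158.81479914]
 [358.31086027 158.89717975]
 [325.46633801 156.38787313]]
150 [424, 420, 423, 414, 425, 425, 434, 367, 244, 375, 438, 434, 435, 433, 435, 433, 432, 435, 431, 428, 431, 426] [233, 223, 236, 226, 224, 230, 232, 254, 392, 425, 427, 420, 425, 426, 423, 429, 426, 421, 416, 414]
157 [417, 424, 419, 416, 426, 426, 428, 432, 247, 394, 450, 449, 453, 450, 454, 451, 448, 448, 450, 447, 457, 451] [249, 225, 243, 232, 227, 235, 206, 242, 379, 424, 427, 422, 418, 422, 421, 421, 415, 421, 413, 423]
163 [425, 433, 429, 438, 434, 432, 437, 425, 288, 319, 416, 427, 428, 428, 430, 432, 434, 433, 434, 446, 437, 436] [222, 207, 227, 223, 208, 227, 220, 251, 406, 419, 423, 436, 427, 425, 418, 417, 420, 428, 428, 433]
330 [222, 212, 209, 221, 210, 203, 201, 198, 185, 179, 154, 173, 169, 188, 199, 215, 208, 221, 228, 234, 254, 241, 257, 258, 244, 253, 239, 234, 228, 221, 220, 238, 217, 228, 229, 207, 208, 202, 207, 200, 190, 169, 198, 366, 382, 380, 387, 408, 432, 431, 432, 429, 425, 418, 423]
345 [231, 207, 213, 210, 194, 193, 187, 185, 183, 181, 157, 167, 163, 186, 183, 193, 198, 205, 220, 230, 226, 243, 237, 243, 236, 239, 236, 225, 229, 222, 226, 227, 215, 198, 210, 218, 211, 217, 216, 212, 201, 196, 266, 419, 431, 424, 414, 417, 425, 432, 429, 428, 430, 428, 426]
```

View pics/w9c.png

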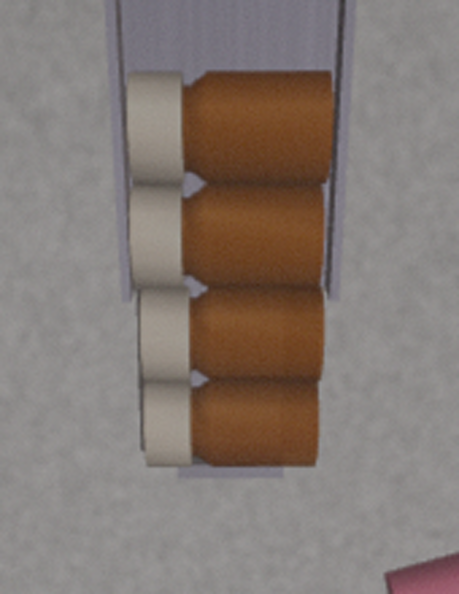

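```bash
python3 -m pendant '[{"dp":[0.012,0.001,-0.02],"turn":[0,0,0],"claw":0.0878},{"dp":[0.0245,0.0015,-0.05],"turn":[0,0,0],"claw":0.0878},{"dp":[0.0245,0.0015,-0.09],"turn":[0,0,0],"claw":0.0878},{"dp":[0.0245,0.0015,-0.12],"turn":[0,0,0],"claw":0.0878},{"dp":[0.0245,0.0015,-0.145],"turn":[0,0,0],"claw":0.0878},{"dp":[0.0245,0.0015,-0.165],"turn":[0,0,0],"claw":0.0878},{"dp":[0.0245,0.0015,-0.174],"turn":[0,0,0],"claw":0.0878},{"dp":[0.0245,0.0015,-0.174],"turn":[0,0,0],"claw":0.0878}]'
python3 - <<'E'
from h import *
w=imaging.get_image("wrist");cv2.imwrite("pics/w10.png",w["pixels"]);o=ctrl.get_obs();print(o["ee_pos"],o["orientation"],o["ft_force"])
E
```

```text
t: 11.55
ee_pos: [454.6, -179.0, 46.9]
orientation: [-3.125, -0.316, 0.003]
ft_force: [0.5, 0.1, 0.2]
width: 87.7
[ 455.14753244 -179.32838213   47.76627933] [-3.12540938e+00 -3.16145357e-01  6.15291380e-04] [0.51552972 0.42168734 0.15990457]
```

View pics/w10.png

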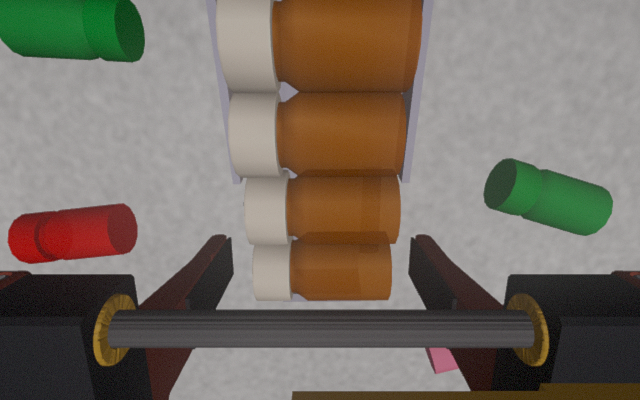

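```bash
python3 -m pendant '[{"dp":[0,0,0],"turn":[0,0,0],"claw":0.05},{"dp":[0,0,0],"turn":[0,0,0],"claw":0.045},{"dp":[0,0,0],"turn":[0,0,0],"claw":0.045},{"dp":[0,0,0],"turn":[0,0,0],"claw":0.045},{"dp":[0,0,0],"turn":[0,0,0],"claw":0.045},{"dp":[0,0,0],"turn":[0,0,0],"claw":0.045},{"dp":[0,0,0],"turn":[0,0,0],"claw":0.045}]'
python3 -m pendant '[{"dp":[-0.005,-0.001,0.02],"turn":[0,0,0],"claw":0.045},{"dp":[-0.018,-0.0036,0.063],"turn":[0,0,0],"claw":0.045},{"dp":[-0.024,-0.005,0.1],"turn":[0,0,0],"claw":0.045},{"dp":[-0.024,-0.005,0.12],"turn":[0,0,0],"claw":0.045},{"dp":[-0.024,-0.005,0.12],"turn":[0,0,0],"claw":0.045},{"dp":[-0.024,-0.005,0.12],"turn":[0,0,0],"claw":0.045}]'
python3 - <<'E'
from h import *
w=imaging.get_image("wrist");cv2.imwrite("pics/w11.png",w["pixels"]);o=ctrl.get_obs();print(o["ee_pos"],o["orientation"],o["ft_force"],o["width"])
p=w["pixels"]
for col in(330,350): print(col,[int(v) for v in p[225:306,col].sum(1)])
E
```

```text
t: 12.3
ee_pos: [455.2, -180.0, 48.1]
orientation: [3.126, 0.315, 0.001]
ft_force: [-0.9, 0.2, 6.1]
width: 55.6
t: 12.9
ee_pos: [430.9, -184.8, 167.6]
orientation: [3.125, 0.315, 0.001]
ft_force: [0.6, 0.1, -1.0]
width: 55.7
[ 430.48124276 -184.52451556  166.82723519] [-3.12517389e+00 -3.14868064e-01  1.62194785e-03] [-0.35140469 -0.05971497 -0.72476141] 55.74767050508957
330 [470, 467, 466, 460, 472, 466, 352, 220, 191, 184, 190, 187, 182, 186, 188, 205, 207, 187, 201, 211, 222, 220, 214, 227, 205, 210, 236, 236, 227, 230, 228, 235, 235, 245, 244, 247, 250, 259, 268, 250, 267, 256, 264, 267, 257, 256, 262, 251, 252, 259, 252, 250, 245, 253, 243, 227, 244, 247, 243, 240, 236, 239, 234, 239, 227, 233, 235, 216, 230, 218, 219, 216, 217, 203, 236, 453, 469, 465, 466, 460, 469]
350 [453, 452, 457, 462, 461, 457, 349, 213, 182, 190, 182, 180, 183, 184, 185, 205, 181, 200, 200, 189, 203, 200, 209, 210, 220, 223, 227, 226, 226, 235, 226, 241, 239, 237, 242, 255, 252, 263, 262, 257, 272, 259, 262, 261, 246, 259, 250, 246, 235, 243, 243, 250, 249, 248, 238, 236, 237, 249, 244, 243, 222, 221, 226, 228, 243, 220, 233, 225, 229, 222, 233, 206, 205, 207, 281, 453, 458, 456, 458, 461, 458]
```

View pics/w11.png

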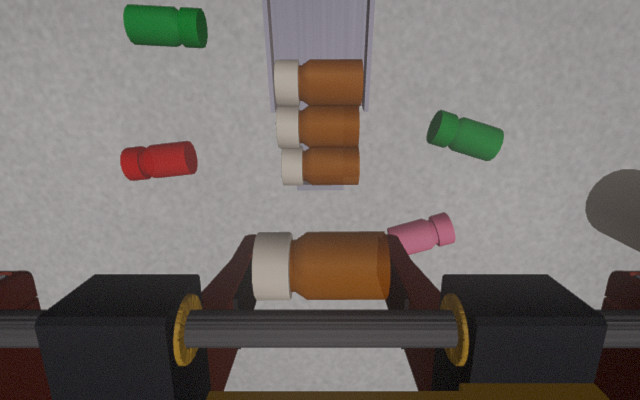

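```bash
python3 -m pendant '[{"dp":[0,0.02,0.015],"turn":[0,0,0],"claw":0.045},{"dp":[0.01,0.065,0.045],"turn":[0,0,-0.06],"claw":0.045},{"dp":[0.02,0.11,0.045],"turn":[0,0,-0.12],"claw":0.045},{"dp":[0.03,0.156,0.045],"turn":[0,0,-0.18],"claw":0.045},{"dp":[0.04,0.202,0.045],"turn":[0,0,-0.24],"claw":0.045},{"dp":[0.05,0.248,0.045],"turn":[0,0,-0.3],"claw":0.045},{"dp":[0.06,0.294,0.045],"turn":[0,0,-0.36],"claw":0.045},{"dp":[0.07,0.335,0.045],"turn":[0,0,-0.368],"claw":0.045}]'
python3 -m pendant '[{"dp":[0.01,0.02,0],"turn":[0,0,0],"claw":0.045},{"dp":[0.017,0.04,-0.02],"turn":[0,0,0],"claw":0.045},{"dp":[0.017,0.0445,-0.05],"turn":[0,0,0],"claw":0.045},{"dp":[0.017,0.0445,-0.085],"turn":[0,0,0],"claw":0.045},{"dp":[0.017,0.0445,-0.12],"turn":[0,0,0],"claw":0.045},{"dp":[0.017,0.0445,-0.14],"turn":[0,0,0],"claw":0.045},{"dp":[0.017,0.0445,-0.15],"turn":[0,0,0],"claw":0.045},{"dp":[0.017,0.0445,-0.15],"turn":[0,0,0],"claw":0.045}]'
python3 -m pendant '[{"dp":[0,0,0],"turn":[0,0,0],"claw":0.045},{"dp":[0,0,0],"turn":[0,0,0],"claw":0.045}]'
python3 - <<'E'
from h import *
w=imaging.get_image("wrist");cv2.imwrite("pics/w12.png",w["pixels"]);o=ctrl.get_obs();print(o["ee_pos"],o["orientation"],o["ft_force"],o["width"])
E
```

```text
t: 13.75
ee_pos: [500.2, 152.4, 210.7]
orientation: [3.129, -0.264, -0.005]
ft_force: [0.6, -0.3, 0.7]
width: 55.6
t: 14.55
ee_pos: [516.4, 194.2, 60.3]
orientation: [3.129, -0.262, -0.007]
ft_force: [0.6, 0.1, 0.1]
width: 56.0
t: 14.75
ee_pos: [518.8, 194.9, 63.7]
orientation: [-3.13, 0.262, -0.003]
ft_force: [0.4, 0.4, 0.7]
width: 55.5
[518.86196876 194.97624449  63.79693599] [-3.12975271e+00  2.62292377e-01 -3.03542735e-03] [-0.24380071  0.17054123 -0.27333248] 56.20587573990931
```

View pics/w12.png

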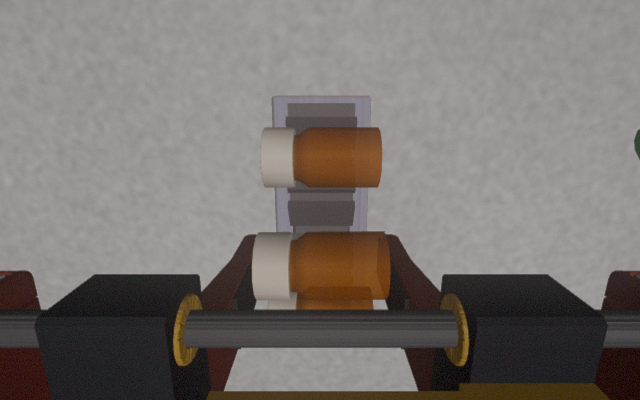

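Aligned with the middle cradle (held vial at (321,266), neighbour at (321,157)). Lowering.

```bash
python3 -m pendant '[{"dp":[0,0,-0.006],"turn":[0,0,0],"claw":0.045},{"dp":[0,0,-0.014],"turn":[0,0,0],"claw":0.045},{"dp":[0,0,-0.02],"turn":[0,0,0],"claw":0.045},{"dp":[0,0,-0.025],"turn":[0,0,0],"claw":0.045},{"dp":[0,0,-0.028],"turn":[0,0,0],"claw":0.045},{"dp":[0,0,-0.029],"turn":[0,0,0],"claw":0.045},{"dp":[0,0,-0.029],"turn":[0,0,0],"claw":0.045},{"dp":[0,0,-0.029],"turn":[0,0,0],"claw":0.045}]'
python3 -m pendant '[{"dp":[0,0,-0.001],"turn":[0,0,0],"claw":0.045},{"dp":[0,0,-0.001],"turn":[0,0,0],"claw":0.045}]'
python3 -m pendant '[{"dp":[0,0,-0.001],"turn":[0,0,0],"claw":0.045},{"dp":[0,0,-0.001],"turn":[0,0,0],"claw":0.045}]'
```

```text
t: 15.6
ee_pos: [518.1, 194.8, 33.8]
orientation: [-3.131, 0.262, -0.0]
ft_force: [0.2, -0.2, -0.7]
width: 55.8
t: 15.8
ee_pos: [518.1, 194.7, 32.8]
orientation: [-3.131, 0.262, -0.0]
ft_force: [-0.6, -0.5, -0.4]
width: 55.8
t: 16.0
ee_pos: [518.0, 194.8, 31.8]
orientation: [-3.13, 0.263, 0.0]
ft_force: [-1.2, 0.1, 2.3]
width: 55.9
```

Contact at the same height as before; release and retreat.

```bash
python3 -m pendant '[{"dp":[0,0,0],"turn":[0,0,0],"claw":0.045},{"dp":[0,0,0],"turn":[0,0,0],"claw":0.058},{"dp":[0,0,0],"turn":[0,0,0],"claw":0.062},{"dp":[0,0,0],"turn":[0,0,0],"claw":0.075},{"dp":[0,0,0],"turn":[0,0,0],"claw":0.0878},{"dp":[0,0,0],"turn":[0,0,0],"claw":0.0878},{"dp":[0,0,0],"turn":[0,0,0],"claw":0.0878}]'
python3 -m pendant '[{"dp":[0,0,0.015],"turn":[0,0,0],"claw":0.0878},{"dp":[0,0,0.05],"turn":[0,0,0],"claw":0.0878},{"dp":[0,0,0.09],"turn":[0,0,0],"claw":0.0878},{"dp":[-0.03,0,0.13],"turn":[0,0,0],"claw":0.0878},{"dp":[-0.055,0,0.16],"turn":[0,0,0],"claw":0.0878},{"dp":[-0.065,0,0.18],"turn":[0,0,0],"claw":0.0878},{"dp":[-0.065,0,0.18],"turn":[0,0,0],"claw":0.0878},{"dp":[-0.065,0,0.18],"turn":[0,0,0],"claw":0.0878}]'
python3 - <<'E'
from h import *
w=imaging.get_image("wrist");o=ctrl.get_obs();print(o["ee_pos"],o["qvel"].round(3))
C=np.array([522.1,194.0,50]);u=np.array([.986,-.167,0]);v=np.array([.167,.986,0])
T=[e+k*28*v+[0,0,15] for e in (C+44*u,C,C-44*u) for k in(1,-1)]
P=w["pixels"].copy();q=proj(w,T)
for a in q: cv2.circle(P,tuple(int(round(i)) for i in a),3,(0,255,0),1)
for a in proj(w,[C+44*u,C,C-44*u]): cv2.drawMarker(P,tuple(int(round(i)) for i in a),(255,0,0),0,8)
print(q.round(1));cv2.imwrite("pics/w13.png",P)
t=imaging.get_image("top");P=t["pixels"].copy()
cv2.imwrite("pics/t13.png",cv2.resize(P[185:275,230:410],None,fx=4.4,fy=4.4,interpolation=cv2.INTER_CUBIC))
s=imaging.get_image("scene");cv2.imwrite("pics/s13.png",cv2.resize(s["pixels"][150:255,190:370],None,fx=4.4,fy=4.4,interpolation=cv2.INTER_CUBIC))
E
```

```text
t: 16.7
ee_pos: [518.0, 194.7, 31.7]
orientation: [3.131, -0.262, -0.0]
ft_force: [0.9, -0.4, 0.5]
width: 87.0
t: 17.5
ee_pos: [453.4, 194.9, 212.5]
orientation: [-3.13, 0.262, -0.003]
ft_force: [0.3, 0.8, 0.4]
width: 87.8
[453.24400605 194.66918714 211.56155115] [-0.004  0.028  0.001  0.001  0.001  0.002]
[[274.4  55.6]
 [343.   55.7]
 [276.1 111.3]
 [342.1 111.3]
 [277.8 162.8]
 [341.3 162.8]]
```

View pics/w13.png

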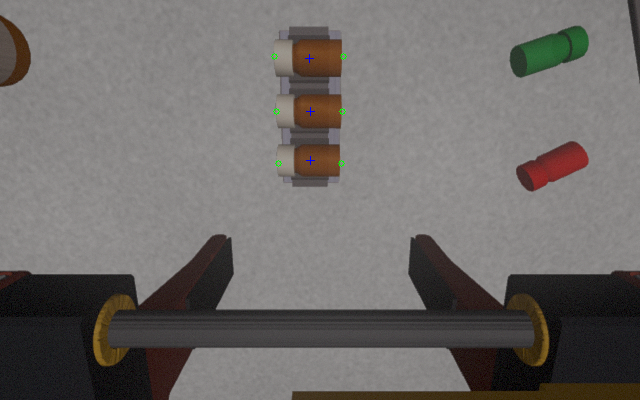

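View pics/t13.png

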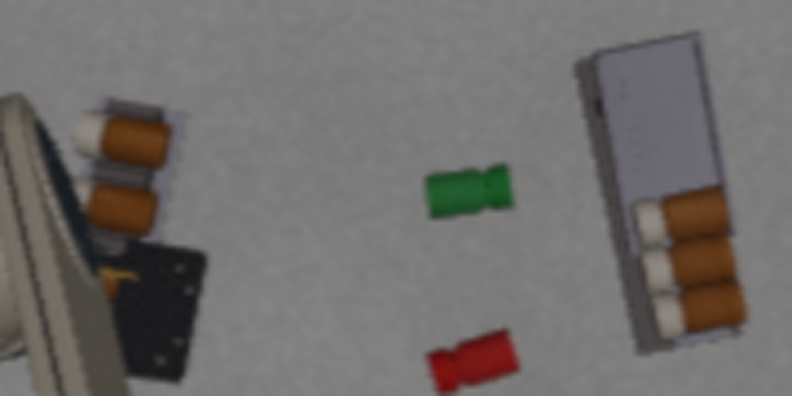

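View pics/s13.png

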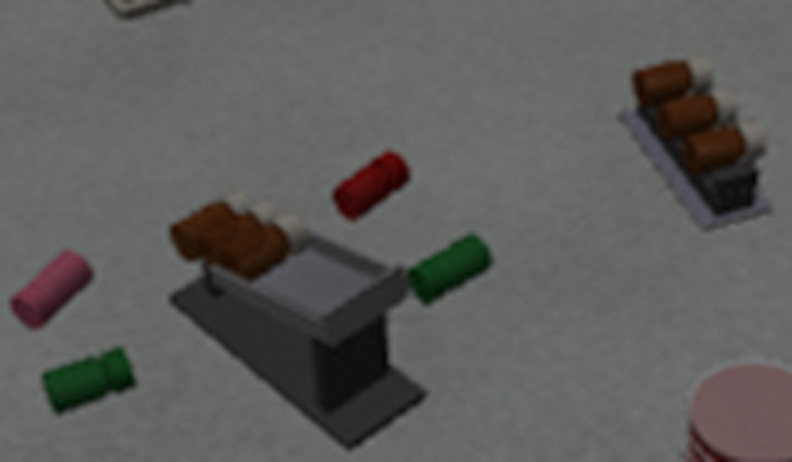

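```bash
python3 -m pendant '[{"dp":[0,0,0],"turn":[0,0,0],"claw":0.0878},{"dp":[0,0,0],"turn":[0,0,0],"claw":0.0878},{"dp":[0,0,0],"turn":[0,0,0],"claw":0.0878}]'; python3 -c "
from workcell import ctrl
print(ctrl.close_job())"
```

```text
t: 17.95
ee_pos: [453.0, 194.6, 211.0]
orientation: [3.13, -0.262, -0.002]
ft_force: [0.6, -1.0, 0.7]
width: 88.0
the job is handed in; nothing more can be done
None
```

The tray is full: I laid the first vial in the end cradle (cradle2) and the second in the middle cradle (cradle1), then handed the job in at about 18 s of the 58 s. The hand-in returns no verdict.

- **Placing:** I lowered each vial until the wrist felt about 2 N and then released it. Neither moved noticeably.
- **Tray:** In the last wrist picture all three vials lie within about a pixel or two (1–2 mm) of where the tray measurement puts their ends. All caps point to the tray's +y, and the vial that was already there has not moved.
- **Feeder:** The top and scene pictures show the three remaining vials in a row with the first against the stop. I checked this row by eye only, not by measuring the three places. The uppermost vial looks very slightly turned.
- **Bystanders:** I saw no sign that the dishes, swab pot or bottle were touched, but I did not measure their positions at the end.
- **Robot:** It ended about 145 mm above the tray vials, with the gripper open and touching nothing.

No check failed.

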